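Trim the bench charger to its set pointer

TASK

The bench charger reads low: take the white plastic tuning tool from the wooden block, seat its blade in the slot of the trimmer screw down the small round hole in the panel, and turn the screw clockwise until the meter needle stands in line with the set pointer. Feel for the slot with light pressure, as the plastic screw cracks if pressed hard. Then put the tool back, fully home and upright, in the hole it came from, and leave everything else where it is.

Things in the scene. Friction and masses are not known exactly. Their poses are not given: they have to be found in the camera images.
- tool_center (a point): White plastic tuning tool, 22 g, standing upright in one of the three holes of a wooden block; its two neighbours have round handles and steel shafts; the tools change holes. Flat-sided handle 16 (x) by 11 (y), 56 long; this point is its middle, 77 mm above the blade's end. z up along the tool's axis, x along the blade's width. Below the handle a collar 22 across, 4 high, which rests on the block.
- tool_tip (a point): Middle of the end of the tool's blade, on its axis; same axes. Blade 10 mm wide (x), 1.6 thick (y), 9.5 long; above it a round shank 10 mm across up to the collar, whose underside is 45 mm above this point.
- rack: Light wooden tool block, 50 (x) x 200 (y) x 50 high, fixed, origin at the centre of its underside, z up. Three round through holes, 13 mm across with a 1.5 mm flare, at y -70, 0 and +70 mm.
- charger: Grey bench battery charger lying on its back, 170 (x) x 300 (y) x 100 high, fixed, panel up. Origin at the centre of its underside, z up. On the panel: a 96 mm square meter 9 mm high under a clear cover (centre y +75 mm), the trimmer's collar, two steel posts 16 mm high 75 mm from the trimmer, a switch, a fuse holder.
- well (a point): Middle of the mouth of the round access hole over the trimmer screw: 11.5 mm across, 12 mm deep, mouth flared 2 mm, in a black 40 mm square collar whose top is 1.5 mm above the panel. Axes as the charger's.
- trimmer_face (a point): Centre of the top of the white trimmer screw at rest, 12.7 mm below well; axes as the charger's, not turning with the screw. Slot 3 mm wide, 6 deep, lips flared 0.4; its angle is not measured and can be any at the start. Sprung: gives 1.5 mm (1 N, then 2.5 N/mm), so a blade pressed on it drops in when in line.
- needle (a joint): Angle of the meter's long thin black needle, rad: 0 is mid scale (along the charger's +x), more is clockwise from above, a higher reading. It starts 0.25 to 0.55 below the set pointer. Turning the screw clockwise raises it, half as far as the screw turns, against about 0.025 N m; both stay where left. A blade across the slot pressed with over 5 N drags the screw round; over 15 N cracks it.
- pointer (a joint): Angle of the meter's set pointer, a short black arrowhead at the outer end of the scale, on the same pivot and in the same sense as the needle; where it stands is the reading wanted. It does not move.
- needle_tip (a point): Tip of the needle, 58 mm from the pivot; its x points along the needle.
- pointer_tip (a point): Inner tip of the set pointer, 66 mm from the pivot; its x points outward from the pivot.
- screwdriver: slotted steel screwdriver, round black waisted handle 27 mm across, standing in the wooden tool block. Not to be moved; origin at its underside (its shaft's lower end).
- awl: awl, round tapered wooden handle 24 mm across with a steel ferrule, standing in the tool block. Not to be moved; origin at its underside (its shaft's lower end).
- tin: round black tin with clip-on lid, 76 mm across, 46 high. Not to be moved; origin at its underside.
- gauge: small round aluminium tyre pressure gauge lying flat, 56 mm across, 75 mm stem towards its -x. Not to be moved; origin at its underside.
- scraper: flat red plastic scraper lying flat, 180 x 40 x 8. Not to be moved; origin at its underside.
- tyre_lever: white plastic tyre lever, 110 x 16 x 6, lying on the charger's panel near its far edge. Not to be moved; origin at its underside.
- sprocket: flat steel sprocket, 70 mm across, 3 thick. Not to be moved; origin at its underside.
- oil_bottle: grey plastic bottle with black cap, 48 mm across, 125 high. Not to be moved; origin at its underside.

How it is judged (in metres and radians):
On the way, in this order (a step that is already met when the one before it is completed fails the run):
1. the tuning tool is lifted out of the block (height (world z) of tool_tip above 0.055 m), for 0.1 s.
2. its blade sits in the slot of the trimmer screw (z of tool_tip in the frame of trimmer_face below -0.0045 m and horizontal distance between tool_tip and trimmer_face below 0.003 m), for 0.2 s.
3. the needle stands in line with the set pointer, the blade still in the slot (angle between the x axis of needle_tip and the x axis of pointer_tip, either way round below 0.05 rad and horizontal distance between tool_tip and trimmer_face below 0.003 m and z of tool_tip in the frame of trimmer_face below -0.003 m), for 0.2 s.
At the end, for the whole second after the job is handed in: The needle is in line with the set pointer within 0.05 rad (3 degrees), and the tuning tool stands fully home and upright in the hole it came from: its centre within 8 mm of where it was at the start, its axis within 0.08 rad of vertical (angle between the x axis of needle_tip and the x axis of pointer_tip, either way round below 0.05 rad and distance of tool_center from where it was at the start of the episode below 0.008 m and angle between tool_center's own z axis and vertical below 0.08 rad); the robot touches nothing.
It fails at once if the tool bears on the charger or its trimmer with more than 15 N (contact force between tool and charger above 15 N).
It fails at once if another thing is moved more than 20 mm (distance of any of screwdriver, awl, tin, gauge, scraper, tyre_lever, sprocket, oil_bottle from where it was at the start of the episode above 0.02 m).
It also fails if it takes over 72 s, if anything falls off the work surface, if the arm or the gripper's body presses on something with over 40 N, if the wrist force passes 120 N, or if a joint passes its speed limit or range.

ROBOT

A 7-joint arm with a two-finger parallel gripper is mounted at the origin on the work surface. World frame = base frame: x ahead of the robot, y to its left, z up, the work surface at z = 0. Lengths are in mm, angles in rad, forces in N, time in s.
With the tool pointing down it reaches from about 400 to 875 mm from the base axis. Payload 4.4 kg.
Tool frame: the origin (TCP) lies midway between the tips of the shut fingers; the grasp point (between the pads) lies 19 mm behind it; z points along the fingers, y is the line along which they close (so a half turn about z gives the same grasp; the last joint's range is limited). The gripper opens to 85 mm and grips with 20 to 120 N. Pads are 22 mm wide; open, the fingers measure 114 mm over their backs; the gripper's body (76 mm by 85 mm) begins 54 mm behind the grasp point. The pads swing forward as they close: fully open they stand 13 mm farther back than shut.
Start: joints at [1.179, 0.628, 0.038, 1.517, -0.027, 0.996, -0.02], TCP at [208.071, -615.812, 231.313] pointing down, gripper open.
Joint ranges: [-3.06, 3.06], [-0.37, 2.12], [-1.25, 1.32], [0.18, 2.47], [-1.1, 4.24], [0.23, 1.98], [-2.94, 2.94]. Speed limits (rad/s): [2.57, 2.57, 3.14, 3.14, 3.14, 3.14, 3.14].

INTERFACE

Orientations are given as [roll, pitch, yaw] about the fixed x, y, z axes, in that order (R = Rz(yaw) Ry(pitch) Rx(roll)).
In Python, from cell import read_state, get_image, finish_job gives the robot as it stands.
- The arm moves only by the tool send_rows, never from a script. Its argument "series" is a list of rows, each an object of numbers: "ax", "ay", "az": the turn, a rotation vector about the tool's x, y, z in rad; "dx", "dy", "dz": the shift along the tool's x, y, z in cm; "hand": the closure, from 0 (fully open) to 1 (shut). In form: [{"ax": .., "ay": .., "az": .., "dx": .., "dy": .., "dz": .., "hand": ..}, ...]. A call has 1 to 10 rows; each row is the pose to reach, as a shift and turn from the pose commanded when the call began, along the tool's axes at that moment; what a row does not reach only later rows make up. A row lasts 1/10 s, in which the tool goes at most 50 mm and 8.59 degrees, less where a joint would pass 70% of its speed; a pose out of reach is approached as far as the arm can. A call with a gripper value outside its range is refused whole. The fingers move at their own pace and stop on an object; the grip force is fixed at half the most. Time passes only in rows, so rows that repeat a pose let the fingers close. It gives the time, the measured TCP pose, the force, the opening and the grip force at its end, in the units of the state.
- read_state(): the state, without advancing time (a new reading comes with each control period).
- get_image(name): name is "scene" or "top"; returns a dict with "pixels" (384x512x3 uint8, red, green, blue), "mtx" (3x3 intrinsics, pixels), "k1" (the pictures are not rectified: a ray, as slopes to the right and down, at radius r is drawn at 1 + k1 r^2 times it, then the intrinsics apply), "R" (3x3) and "t" (3): a world point X has camera coordinates R X + t. Camera axes: x right, y down, z forward; pixel columns grow to the right and rows downward; lengths in mm; the calibration is good to about 2 mm. A picture is of the moment at which its call begins. There is no depth.
- finish_job(): hands the job in; it is judged then, once.
The state is a dict: "clock": time; "qpos": joint angles; "qd": joint speeds; "tau": joint torques, N m; "eef_pos": TCP position; "tool_rot": TCP orientation; "force": force on the tool from outside, world axes, zero at the start; "torque": the same for the moment, N m; "width": finger opening in mm; "gripper_force": force on a finger pad.
Only numpy, scipy, OpenCV 4.12 (cv2) and the standard library are available. Lean on these libraries where they do the work, as an engineer would, in place of code of your own. Each camera call takes 0.05 s, during which the arm holds its last target. There are 200 camera calls.

## Working session

There is one attempt and no reset: what is moved stays moved. The work goes in short steps, Python scripts to look and compute and a tool call to move; the robot and the scene stay as the last step left them, time stands still between calls to the robot, and variables do not carry over. Pictures are saved under pics/ and viewed, at most 10 in all, crops included, and the job is handed in when it is done.

Besides the shell and the picture viewer there is one more tool, called after "Emit:" by a JSON object that holds its "name" and its "arguments", one argument or row to a line. send_rows: Moves the arm, as the interface text tells. Its arguments: {"type":"object","properties":{"series":{"type":"array","items":{"type":"object","properties":{"ax":{"type":"number"},"ay":{"type":"number"},"az":{"type":"number"},"dx":{"type":"number"},"dy":{"type":"number"},"dz":{"type":"number"},"hand":{"type":"number"}}}}},"required":["series"]}

```bash
mkdir -p pics && ls
cat > h.py <<'E'
import numpy as np, cv2
from cell import read_state, get_image, finish_job
def snap(n,f=None):
    d=get_image(n); d={k:(np.array(v) if not np.isscalar(v) else v) for k,v in d.items()}
    np.savez(f'{n}.npz',**d)
    if f: cv2.imwrite(f'pics/{f}.png',d['pixels'][:,:,::-1])
    return d
def load(n): 
    z=np.load(f'{n}.npz'); return {k:z[k] for k in z}
def proj(d,X):
    c=(d['R']@np.atleast_2d(X).T).T+d['t'].ravel()
    s=c[:,:2]/c[:,2:]; r2=(s**2).sum(1,keepdims=True); s=s*(1+float(d['k1'])*r2)
    return np.c_[s,np.ones(len(s))]@d['mtx'].T[:,:2]
def ray(d,uv):
    uv=np.atleast_2d(uv).astype(float)
    s=cv2.undistortPoints(uv.reshape(-1,1,2),d['mtx'].astype(float),np.array([float(d['k1']),0,0,0])).reshape(-1,2)
    v=np.c_[s,np.ones(len(s))]@d['R']
    return -d['R'].T@d['t'].ravel(), v
def onz(d,uv,z):
    o,v=ray(d,uv); return o+v*((z-o[2])/v[:,2:])
E
python3 - <<'E'
from h import *
for n in('scene','top'):
    d=snap(n); print(n,d['mtx'].tolist(),d['k1'],(-d['R'].T@d['t'].ravel()),d['R'][2])
    cv2.imwrite(f'pics/{n}0.png',cv2.resize(d['pixels'][:,:,::-1],(800,600),interpolation=cv2.INTER_CUBIC))
print(read_state())
E
```

```text
pics
scene [[375.2856946041544, 0.0, 257.0867689695018], [0.0, 375.2856946041544, 195.45506704607487], [0.0, 0.0, 1.0]] -0.05909656336841583 [1206.25469219 -431.1920135   758.94513828] [-0.61163743  0.4774618  -0.63081684]
top [[400.2582106960847, 0.0, 257.5642467170451], [0.0, 400.2582106960847, 188.9744973063995], [0.0, 0.0, 1.0]] -0.003968050638534278 [ 478.13128973   52.32283007 1335.70759948] [ 0.0480296   0.0124794  -0.99876795]
{'clock': 0.1, 'qpos': array([ 1.17922611,  0.62923118,  0.03843624,  1.51825817, -0.0270357 ,
        0.99630916, -0.02001985]), 'qd': array([-0.00150513, -0.00244195, -0.00096341, -0.00229256, -0.0002726 ,
        0.00029327,  0.00167267]), 'tau': array([ 3.05818321e-03, -5.64530611e+01,  1.23068970e+00, -1.93973529e+01,
        1.13480946e-02,  5.45314790e-03, -2.39044402e-05]), 'eef_pos': array([ 207.89106104, -615.27123298,  230.49858091]), 'tool_rot': array([-3.13990380e+00, -1.92476684e-05,  3.25738041e-01]), 'force': array([ 0.18662752, -1.01504221, -0.43804776]), 'torque': array([ 0.03951901,  0.01567715, -0.00415976]), 'gripper_force': 0.0, 'width': 85.20780754183656}
```

View pics/scene0.png

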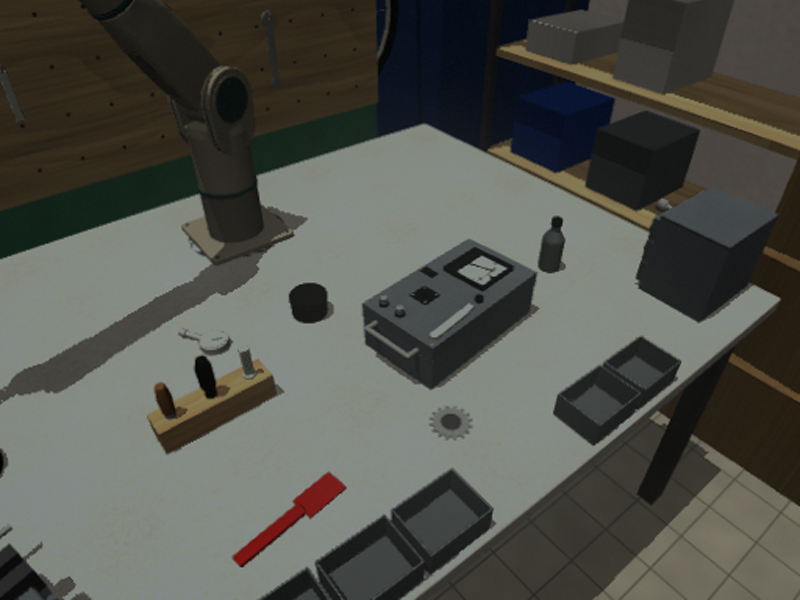

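View pics/top0.png

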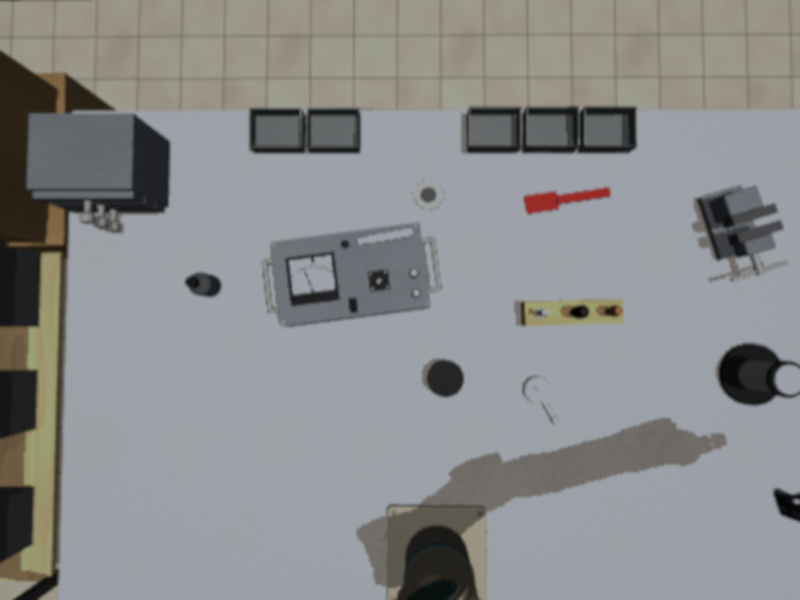

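The scene view shows the white tool at (247,362) in the rack's far hole. The top view shows the rack at about (572,312), the tool at (540,313), the charger at (350,275) with the trimmer collar at (379,280), and the meter at (313,278). These are 800x600 pixels. Next I'll measure and make zoomed crops.

Run:
```python
from h import *
d=load('top'); im=d['pixels']; s=load('scene')
hsv=cv2.cvtColor(im,cv2.COLOR_RGB2HSV)
# rack
m=cv2.inRange(hsv,(15,60,80),(35,255,255)); m[:, :320]=0; m[:180]=0; m[215:]=0
m=cv2.morphologyEx(m,cv2.MORPH_CLOSE,np.ones((9,9)))
c=max(cv2.findContours(m,0,2)[0],key=cv2.contourArea)
P=onz(d,c[:,0],50)[:,:2].astype(np.float32)
r=cv2.minAreaRect(P); print('rack',r)
# charger top at z=100
g=cv2.cvtColor(im,cv2.COLOR_RGB2GRAY)
roi=np.zeros_like(g); roi[135:215,165:285]=1
m=((g<130)&(roi>0)).astype(np.uint8); 
m=cv2.morphologyEx(m,cv2.MORPH_OPEN,np.ones((11,11)))
c=max(cv2.findContours(m,0,2)[0],key=cv2.contourArea)
print('charger',cv2.minAreaRect(onz(d,c[:,0],100)[:,:2].astype(np.float32)))
a=cv2.resize(im[155:200,178:258],(800,450),interpolation=cv2.INTER_CUBIC)
b=cv2.resize(im[185:215,325:405],(400,150),interpolation=cv2.INTER_CUBIC)
e=cv2.resize(s['pixels'][210:250,140:180],(150,150),interpolation=cv2.INTER_CUBIC)
f=cv2.resize(s['pixels'][155:200,255:335],(250,150),interpolation=cv2.INTER_CUBIC)
cv2.imwrite('pics/z1.png',np.vstack([a,np.hstack([b,e,f])])[:,:,::-1])
```

```text
rack ((506.7351379394531, -280.41876220703125), (45.7800178527832, 200.95558166503906), 1.8438804149627686)
charger ((578.3624877929688, 172.69354248046875), (172.13546752929688, 307.752197265625), 7.397058963775635)
```

View pics/z1.png

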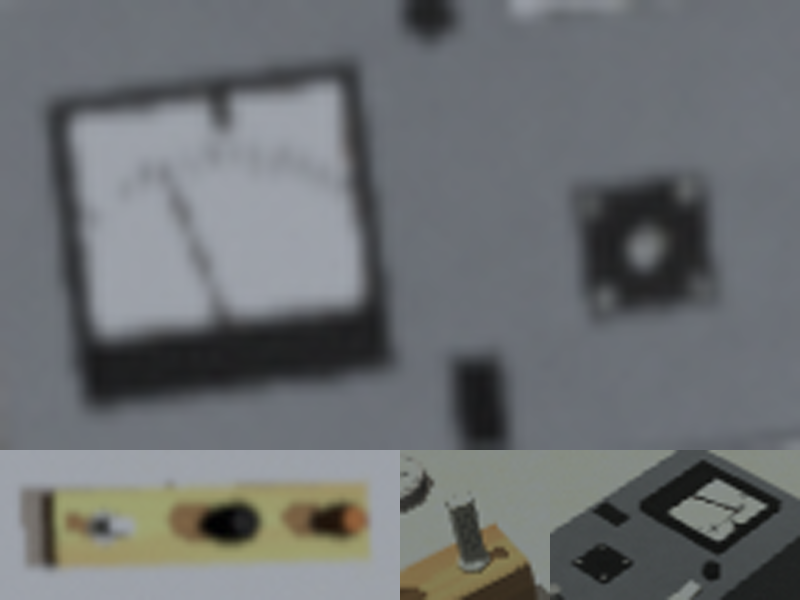

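The crop shows the needle running from (225,320) to (162,165), the pointer tip at about (222,135), the trimmer at (647,250) and the handle top at about (127,525). I'll get positions and look closer at the tool handle.

Run:
```python
from h import *
d=load('top'); s=load('scene')
print('tooltop',onz(d,[350.4,200],110),'trim',onz(d,[178+64.7-.5,155+25-.5],101.5),'collar sq',onz(d,[178+64.2,155+24.6],101.5))
T=[504.5,-210.4]
for z in(50,54,82,110): print(z,proj(d,[*T,z]),proj(s,[*T,z]))
a=cv2.resize(d['pixels'][188:212,335:361],(390,360),interpolation=cv2.INTER_NEAREST)
b=cv2.resize(s['pixels'][216:248,146:172],(390,480),interpolation=cv2.INTER_NEAREST)
o=np.zeros((480,780,3),np.uint8); o[:360,:390]=a;o[:,390:]=b
cv2.imwrite('pics/z2.png',o[:,:,::-1])
```

```text
tooltop [[ 503.49225701 -215.9269174   110.        ]] trim [[566.7939427  115.29015027 101.5       ]] collar sq [[566.48399927 115.28925141 101.5       ]]
50 [[344.56304257 200.06863072]] [[158.9428699  239.14370077]]
54 [[344.81929935 200.0431316 ]] [[158.69084301 238.07350181]]
82 [[346.65893085 199.86007509]] [[156.89235928 230.42266182]]
110 [[348.58270183 199.66864252]] [[155.03186425 222.48237132]]
```

View pics/z2.png

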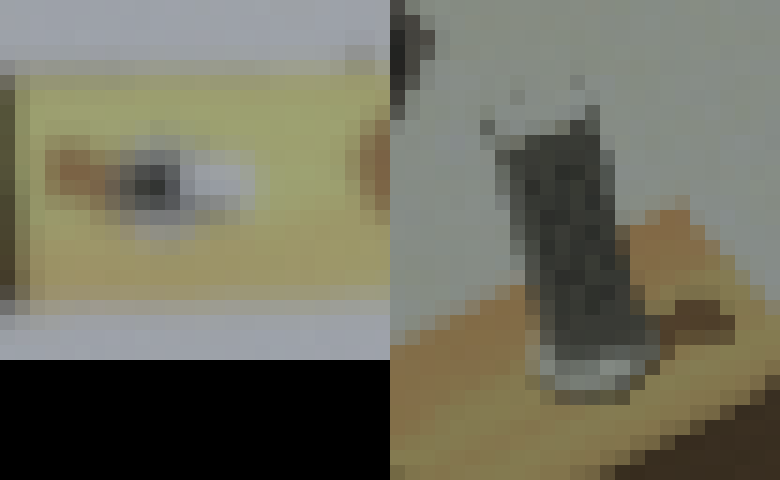

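Top face centre is at about (215,180) in the left crop. The handle's long side runs roughly along world y, tilted about 15°. In the scene crop the collar is at (592,375). Estimated tool axis is about (504.5,-212), so I'll grip with yaw about 1.3.

```bash
cat >> h.py <<'E'
from scipy.spatial.transform import Rotation as Ro
def go(xyz,yaw,base=None):
    "shift (cm) and turn for a move to TCP xyz (mm), tool down at yaw; from measured or given (pos,rpy)"
    s=read_state(); p,r=base or (s['eef_pos'],s['tool_rot'])
    A=Ro.from_euler('xyz',r); B=Ro.from_euler('xyz',[np.pi,0,yaw])
    print('d(cm)',np.round(A.inv().apply(np.array(xyz)-p)/10,2),'a',np.round((A.inv()*B).as_rotvec(),3))
E
python3 -c "
from h import *
go([504.5,-212,200],1.31,([208.07,-615.81,231.31],[np.pi,0,.3257]))
go([504.5,-212,200],1.31)"
```

```text
d(cm) [ 41.01 -28.77   3.13] a [ 0.     0.    -0.984]
d(cm) [ 41.01 -28.71   3.1 ] a [-0.002 -0.001 -0.984]
```

Emit:
{"name": "send_rows", "arguments": {
  "series": [
    {"ax":0,"ay":0,"az":-0.984,"dx":41.0,"dy":-28.8,"dz":1,"hand":0.3},
    {"ax":0,"ay":0,"az":-0.984,"dx":41.0,"dy":-28.8,"dz":1,"hand":0.3},
    {"ax":0,"ay":0,"az":-0.984,"dx":41.0,"dy":-28.8,"dz":1,"hand":0.3},
    {"ax":0,"ay":0,"az":-0.984,"dx":41.0,"dy":-28.8,"dz":1,"hand":0.3},
    {"ax":0,"ay":0,"az":-0.984,"dx":41.0,"dy":-28.8,"dz":1,"hand":0.3},
    {"ax":0,"ay":0,"az":-0.984,"dx":41.0,"dy":-28.8,"dz":1,"hand":0.3},
    {"ax":0,"ay":0,"az":-0.984,"dx":41.0,"dy":-28.8,"dz":1,"hand":0.3},
    {"ax":0,"ay":0,"az":-0.984,"dx":41.0,"dy":-28.8,"dz":1,"hand":0.3},
    {"ax":0,"ay":0,"az":-0.984,"dx":41.0,"dy":-28.8,"dz":1,"hand":0.3},
    {"ax":0,"ay":0,"az":-0.984,"dx":41.0,"dy":-28.8,"dz":1,"hand":0.3}
  ]
}}

```text
clock: 1.1
eef_pos: [504.3, -211.0, 221.1]
tool_rot: [-3.141, 0.0, 1.309]
force: [1.0, -0.3, 0.5]
width: 59.7
gripper_force: 0.0
```

Emit:
{"name": "send_rows", "arguments": {
  "series": [
    {"hand":0.3},
    {"hand":0.3},
    {"hand":0.3}
  ]
}}

```text
invalid input at $.series[0]: expected keys ax, ay, az, dx, dy, dz, hand
```

Run:
```python
from h import *
s=read_state(); print(s['clock'],s['eef_pos'],s['tool_rot'],s['width'],s['qpos'],s['force'])
go([504.5,-212,66],1.31)
d=snap('scene')
cv2.imwrite('pics/a1.png',cv2.resize(d['pixels'][170:260,110:230,::-1],(800,600),interpolation=cv2.INTER_CUBIC))
print(proj(d,[s['eef_pos'],s['eef_pos']-[0,0,100],[504.5,-212,110]]))
```

```text
1.1 [ 504.29938399 -211.00515311  221.11823838] [-3.14116766e+00  1.00685752e-04  1.30945093e+00] 59.706103357164196 [ 0.51525922  0.5013842  -0.25204933  1.81471317  0.16098761  0.84579935
 -0.07551545] [ 0.99511178 -0.26034574  0.46409486]
d(cm) [-0.09  0.05 15.51] a [-0.     0.    -0.001]
[[146.70314513 187.85862364]
 [154.01993636 219.30279302]
 [154.45507102 222.74752238]]
```

View pics/a1.png

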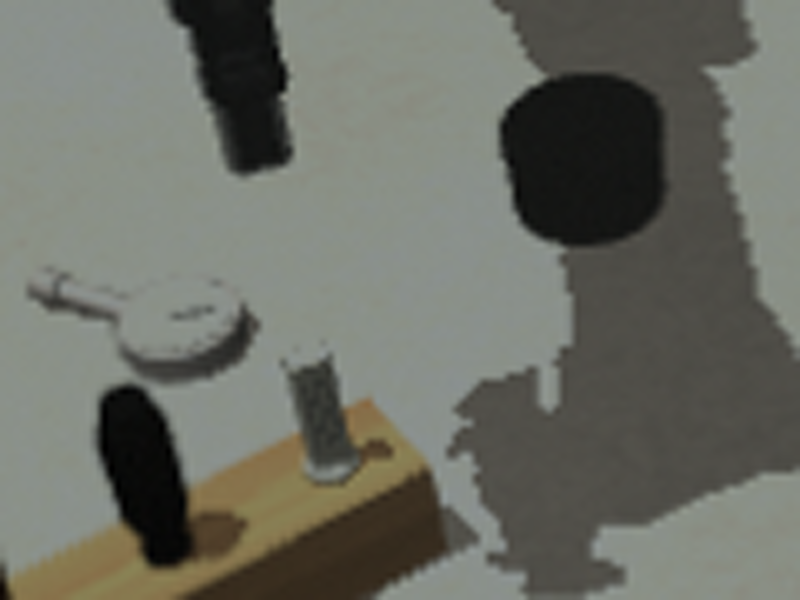

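The gripper (finger end at about (258,165)) is above and in line with the handle (top at about (307,355)), so I'll descend and grip.

Emit:
{"name": "send_rows", "arguments": {
  "series": [
    {"ax":0,"ay":0,"az":0,"dx":-0.05,"dy":0.05,"dz":4,"hand":0.3},
    {"ax":0,"ay":0,"az":0,"dx":-0.05,"dy":0.05,"dz":8,"hand":0.3},
    {"ax":0,"ay":0,"az":0,"dx":-0.05,"dy":0.05,"dz":11,"hand":0.3},
    {"ax":0,"ay":0,"az":0,"dx":-0.05,"dy":0.05,"dz":13.5,"hand":0.3},
    {"ax":0,"ay":0,"az":0,"dx":-0.05,"dy":0.05,"dz":15,"hand":0.3},
    {"ax":0,"ay":0,"az":0,"dx":-0.05,"dy":0.05,"dz":15.5,"hand":0.3},
    {"ax":0,"ay":0,"az":0,"dx":-0.05,"dy":0.05,"dz":15.5,"hand":0.3}
  ]
}}

```text
clock: 1.85
eef_pos: [503.5, -213.2, 65.7]
tool_rot: [-3.14, -0.0, 1.31]
force: [0.3, 0.8, 0.7]
width: 59.6
gripper_force: 0.0
```

Emit:
{"name": "send_rows", "arguments": {
  "series": [
    {"ax":0,"ay":0,"az":0,"dx":0,"dy":0,"dz":0,"hand":0.6},
    {"ax":0,"ay":0,"az":0,"dx":0,"dy":0,"dz":0,"hand":0.7},
    {"ax":0,"ay":0,"az":0,"dx":0,"dy":0,"dz":0,"hand":0.8},
    {"ax":0,"ay":0,"az":0,"dx":0,"dy":0,"dz":0,"hand":0.9},
    {"ax":0,"ay":0,"az":0,"dx":0,"dy":0,"dz":0,"hand":1},
    {"ax":0,"ay":0,"az":0,"dx":0,"dy":0,"dz":0,"hand":1},
    {"ax":0,"ay":0,"az":0,"dx":0,"dy":0,"dz":0,"hand":1},
    {"ax":0,"ay":0,"az":0,"dx":0,"dy":0,"dz":0,"hand":1}
  ]
}}

```text
clock: 2.65
eef_pos: [504.5, -213.5, 67.2]
tool_rot: [3.14, 0.0, 1.31]
force: [-1.3, -0.4, 6.2]
width: 10.5
gripper_force: 58.5
```

Run:
```python
from h import *
s=read_state(); print(s)
```

```text
{'clock': 2.65, 'qpos': array([ 0.46521703,  0.72668139, -0.17808918,  1.93429984,  0.24835734,
        0.50022841, -0.14836502]), 'qd': array([-2.40696462e-04, -8.79861896e-04, -5.89185182e-04,  5.65319828e-05,
       -1.42274042e-03, -1.33910670e-03, -2.10627777e-03]), 'tau': array([-1.39248376e-01, -4.92965341e+01, -1.69504881e+00, -1.02331468e+01,
        2.31094012e-02, -2.96591744e-01, -8.46627117e-04]), 'eef_pos': array([ 504.45866828, -213.50990778,   67.1693725 ]), 'tool_rot': array([3.14032349e+00, 2.92627589e-04, 1.30973833e+00]), 'force': array([-1.27055091, -0.44648045,  6.17536247]), 'torque': array([ 0.09778663,  0.25809366, -0.01661772]), 'gripper_force': 58.52678954601288, 'width': 10.503288997643404}
```

Gripped across the 11 mm faces (10.5 mm). Now I'll lift, and measure the collar in both views.

Emit:
{"name": "send_rows", "arguments": {
  "series": [
    {"ax":0,"ay":0,"az":0,"dx":0,"dy":0,"dz":-1,"hand":1},
    {"ax":0,"ay":0,"az":0,"dx":0,"dy":0,"dz":-3,"hand":1},
    {"ax":0,"ay":0,"az":0,"dx":0,"dy":0,"dz":-6,"hand":1},
    {"ax":0,"ay":0,"az":0,"dx":0,"dy":0,"dz":-10,"hand":1},
    {"ax":0,"ay":0,"az":0,"dx":0,"dy":0,"dz":-14,"hand":1},
    {"ax":0,"ay":0,"az":0,"dx":0,"dy":0,"dz":-16,"hand":1},
    {"ax":0,"ay":0,"az":0,"dx":0,"dy":0,"dz":-16,"hand":1},
    {"ax":0,"ay":0,"az":0,"dx":0,"dy":0,"dz":-16,"hand":1}
  ]
}}

```text
clock: 3.45
eef_pos: [503.7, -213.3, 226.6]
tool_rot: [3.141, 0.0, 1.31]
force: [0.3, -0.4, -1.2]
width: 10.0
gripper_force: 58.9
```

Run:
```python
from h import *
for n,(r0,r1,c0,c1) in dict(top=(168,188,232,252),scene=(180,198,260,285)).items():
    d=load(n); g=cv2.cvtColor(d['pixels'],cv2.COLOR_RGB2GRAY)[r0:r1,c0:c1]
    m=(g<np.percentile(g,85)*0.62).astype(np.uint8); 
    c=max(cv2.findContours(m,0,2)[0],key=cv2.contourArea)
    P=onz(d,c[:,0]+[c0,r0],101.5)[:,:2]
    R=cv2.minAreaRect(P.astype(np.float32)); h=cv2.convexHull(c); M=cv2.moments(h)
    uv=[M['m10']/M['m00']+c0,M['m01']/M['m00']+r0]
    print(n,m.sum(),R,uv,onz(d,uv,101.5)[0])
s=read_state(); print(s['eef_pos'],s['tool_rot'],s['force'])
go([567,115,195],1.31)
```

```text
top 118 ((568.3513793945312, 115.921630859375), (37.21023178100586, 37.14103317260742), 0.1261160969734192) [242.10833333333332, 179.05277777777778] [568.18013297 115.5778141  101.5       ]
scene 120 ((568.9404296875, 117.95724487304688), (40.12615966796875, 42.34121322631836), 7.890803337097168) [271.527536231884, 188.68260869565216] [569.85918816 117.58417668 101.5       ]
[ 503.66931354 -213.28824303  226.61149508] [3.14126371e+00 2.27727518e-04 1.30968735e+00] [ 0.3078083  -0.37438919 -1.23946837]
d(cm) [33.35 -2.36  3.15] a [ 0.  0. -0.]
```

Emit:
{"name": "send_rows", "arguments": {
  "series": [
    {"ax":0,"ay":0,"az":0,"dx":5,"dy":-0.4,"dz":0.5,"hand":1},
    {"ax":0,"ay":0,"az":0,"dx":10,"dy":-0.8,"dz":1,"hand":1},
    {"ax":0,"ay":0,"az":0,"dx":15,"dy":-1.1,"dz":1.5,"hand":1},
    {"ax":0,"ay":0,"az":0,"dx":20,"dy":-1.5,"dz":2,"hand":1},
    {"ax":0,"ay":0,"az":0,"dx":25,"dy":-1.9,"dz":2.5,"hand":1},
    {"ax":0,"ay":0,"az":0,"dx":30,"dy":-2.2,"dz":3,"hand":1},
    {"ax":0,"ay":0,"az":0,"dx":33.5,"dy":-2.2,"dz":3.2,"hand":1},
    {"ax":0,"ay":0,"az":0,"dx":33.5,"dy":-2.2,"dz":3.2,"hand":1},
    {"ax":0,"ay":0,"az":0,"dx":33.5,"dy":-2.2,"dz":3.2,"hand":1}
  ]
}}

```text
clock: 4.35
eef_pos: [567.9, 116.7, 192.6]
tool_rot: [-3.138, 0.002, 1.312]
force: [-0.1, -0.8, 0.1]
width: 10.4
gripper_force: 59.0
```

Run:
```python
from h import *
s=read_state(); print(s['eef_pos'],s['tool_rot'],s['force'])
d=snap('scene'); e=snap('top')
p=s['eef_pos']
pts=np.array([p,p-[0,0,17.2],p-[0,0,62.2],[568.7,116.5,101.5]])
print(proj(d,pts),proj(e,pts))
a=cv2.resize(d['pixels'][140:205,240:310],(560,520),interpolation=cv2.INTER_CUBIC)
b=cv2.resize(e['pixels'][150:215,178:208],(240,520),interpolation=cv2.INTER_CUBIC)
cv2.imwrite('pics/b1.png',np.hstack([a,b])[:,:,::-1])
```

```text
[567.90688663 116.65503681 192.55128862] [-3.13843179e+00  1.87726333e-03  1.31229454e+00] [-0.14018756 -0.76904702  0.05444864]
[[271.67240897 161.82270816]
 [271.50827881 167.08330131]
 [271.09328567 180.33951283]
 [270.97332571 188.62779229]] [[240.11139385 176.8346408 ]
 [240.44254472 177.29790452]
 [241.2644117  178.44765501]
 [241.81080428 178.88503462]]
```

View pics/b1.png

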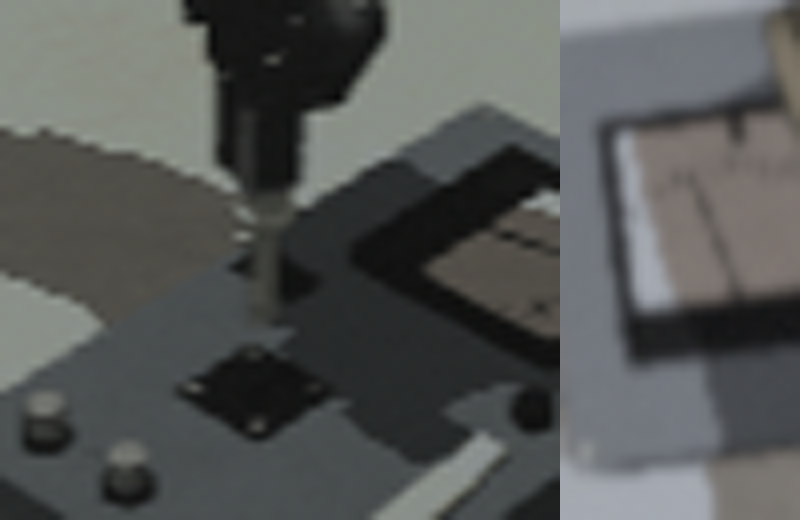

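The scene crop shows the shank tip at about (265,322) and the collar's four screws centred at about (256,389), so the tool sits about 1 px (3 mm) too far right (+y). The top crop on the right shows the needle and pointer clearly past the arm. I'll correct by about -2.9 mm in y and descend gently.

```bash
python3 -c "
from h import *
go([567.7,113.8,168],1.3123);go([567.7,113.8,157],1.3123)"
```

```text
d(cm) [-0.04 -0.05  2.52] a [-0.002  0.002 -0.004]
d(cm) [-0.03 -0.05  3.62] a [-0.002  0.002 -0.004]
```

Emit:
{"name": "send_rows", "arguments": {
  "series": [
    {"ax":0,"ay":0,"az":0,"dx":-0.04,"dy":-0.05,"dz":0.5,"hand":1},
    {"ax":0,"ay":0,"az":0,"dx":-0.04,"dy":-0.05,"dz":1.2,"hand":1},
    {"ax":0,"ay":0,"az":0,"dx":-0.04,"dy":-0.05,"dz":1.9,"hand":1},
    {"ax":0,"ay":0,"az":0,"dx":-0.04,"dy":-0.05,"dz":2.4,"hand":1},
    {"ax":0,"ay":0,"az":0,"dx":-0.04,"dy":-0.05,"dz":2.4,"hand":1},
    {"ax":0,"ay":0,"az":0,"dx":-0.04,"dy":-0.05,"dz":2.4,"hand":1}
  ]
}}

```text
clock: 5.05
eef_pos: [568.6, 115.8, 170.2]
tool_rot: [-3.141, 0.0, 1.31]
force: [-0.3, -0.7, 0.2]
width: 10.2
gripper_force: 59.0
```

Run:
```python
from h import *
s=read_state(); print(s['eef_pos'],s['tool_rot'],s['force'],s['qd'])
d=snap('scene')
p=s['eef_pos']
pts=np.array([p,p-[0,0,17.2],p-[0,0,62.2],[568.7,116.5,101.5]])
print(proj(d,pts))
cv2.imwrite('pics/b2.png',cv2.resize(d['pixels'][155:205,240:300],(720,600),interpolation=cv2.INTER_CUBIC)[:,:,::-1])
```

```text
[568.60114497 115.78301683 170.18556413] [-3.14138812e+00  5.84528514e-05  1.30981392e+00] [-0.31515457 -0.65295534  0.21071952] [-0.00155926 -0.00714173 -0.00166451 -0.00891035 -0.0008421   0.00115207
  0.00040846]
[[271.37548965 168.87024545]
 [271.21608863 173.99182695]
 [270.81296806 186.9017883 ]
 [270.97332571 188.62779229]]
```

View pics/b2.png

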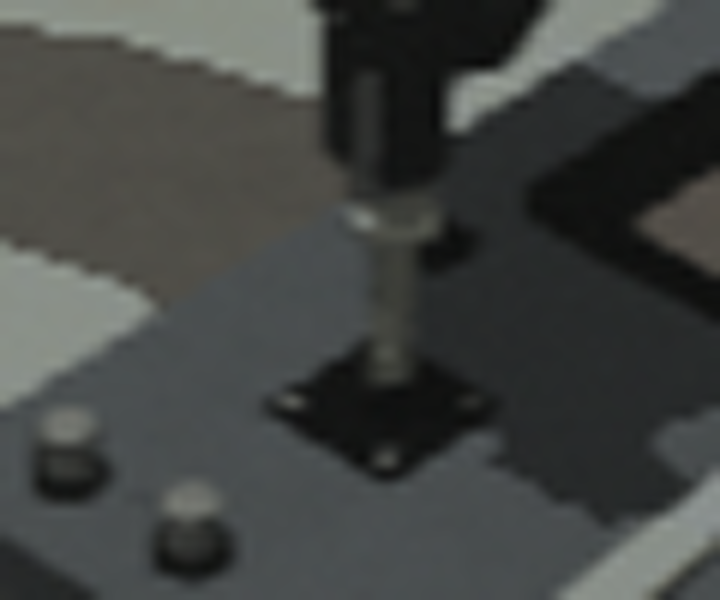

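The tool now hangs close over the collar: shank bottom at (390,382), collar centre at about (382,403). It needs about 2 mm to the left in the image, i.e. a target TCP of (567.4,114.3).

```bash
python3 -c "
from h import *
go([567.4,114.3,170.2],1.31);go([567.4,114.3,157],1.31)"
```

```text
d(cm) [-0.19 -0.09  0.02] a [ 0. -0. -0.]
d(cm) [-0.19 -0.09  1.34] a [ 0. -0. -0.]
```

Emit:
{"name": "send_rows", "arguments": {
  "series": [
    {"ax":0,"ay":0,"az":0,"dx":-0.17,"dy":-0.08,"dz":0,"hand":1},
    {"ax":0,"ay":0,"az":0,"dx":-0.17,"dy":-0.08,"dz":0.2,"hand":1},
    {"ax":0,"ay":0,"az":0,"dx":-0.17,"dy":-0.08,"dz":0.4,"hand":1},
    {"ax":0,"ay":0,"az":0,"dx":-0.17,"dy":-0.08,"dz":0.6,"hand":1},
    {"ax":0,"ay":0,"az":0,"dx":-0.17,"dy":-0.08,"dz":0.75,"hand":1},
    {"ax":0,"ay":0,"az":0,"dx":-0.17,"dy":-0.08,"dz":0.9,"hand":1},
    {"ax":0,"ay":0,"az":0,"dx":-0.17,"dy":-0.08,"dz":0.9,"hand":1},
    {"ax":0,"ay":0,"az":0,"dx":-0.17,"dy":-0.08,"dz":0.9,"hand":1}
  ]
}}

```text
clock: 5.9
eef_pos: [567.4, 114.4, 161.3]
tool_rot: [-3.142, 0.0, 1.31]
force: [0.5, 0.6, -0.9]
width: 10.3
gripper_force: 59.0
```

Emit:
{"name": "send_rows", "arguments": {
  "series": [
    {"ax":0,"ay":0,"az":0,"dx":0,"dy":0,"dz":0.15,"hand":1},
    {"ax":0,"ay":0,"az":0,"dx":0,"dy":0,"dz":0.3,"hand":1},
    {"ax":0,"ay":0,"az":0,"dx":0,"dy":0,"dz":0.4,"hand":1},
    {"ax":0,"ay":0,"az":0,"dx":0,"dy":0,"dz":0.5,"hand":1},
    {"ax":0,"ay":0,"az":0,"dx":0,"dy":0,"dz":0.5,"hand":1}
  ]
}}

```text
clock: 6.4
eef_pos: [567.3, 114.4, 156.2]
tool_rot: [-3.141, 0.0, 1.31]
force: [-0.7, -0.8, -0.2]
width: 9.8
gripper_force: 59.0
```

Emit:
{"name": "send_rows", "arguments": {
  "series": [
    {"ax":0,"ay":0,"az":0,"dx":0,"dy":0,"dz":0.15,"hand":1},
    {"ax":0,"ay":0,"az":0,"dx":0,"dy":0,"dz":0.3,"hand":1},
    {"ax":0,"ay":0,"az":0,"dx":0,"dy":0,"dz":0.45,"hand":1},
    {"ax":0,"ay":0,"az":0,"dx":0,"dy":0,"dz":0.45,"hand":1},
    {"ax":0,"ay":0,"az":0,"dx":0,"dy":0,"dz":0.45,"hand":1}
  ]
}}

```text
clock: 6.9
eef_pos: [567.5, 114.4, 151.8]
tool_rot: [3.141, -0.0, 1.31]
force: [0.3, 0.6, -0.5]
width: 10.2
gripper_force: 59.0
```

```bash
python3 -c "
from h import *
s=read_state();print(s['eef_pos'],s['force'],s['torque'])"
```

```text
[567.48361105 114.36802117 151.81261844] [ 0.25037003  0.62689606 -0.51692425] [-0.00845526 -0.1289141   0.02179053]
```

Emit:
{"name": "send_rows", "arguments": {
  "series": [
    {"ax":0,"ay":0,"az":0,"dx":0,"dy":0,"dz":0.1,"hand":1},
    {"ax":0,"ay":0,"az":0,"dx":0,"dy":0,"dz":0.2,"hand":1},
    {"ax":0,"ay":0,"az":0,"dx":0,"dy":0,"dz":0.2,"hand":1},
    {"ax":0,"ay":0,"az":0,"dx":0,"dy":0,"dz":0.2,"hand":1}
  ]
}}

```text
clock: 7.3
eef_pos: [567.5, 114.4, 150.1]
tool_rot: [3.141, -0.0, 1.31]
force: [-0.2, -0.4, 1.3]
width: 10.1
gripper_force: 59.3
```

Emit:
{"name": "send_rows", "arguments": {
  "series": [
    {"ax":0,"ay":0,"az":0,"dx":0,"dy":0,"dz":0.08,"hand":1},
    {"ax":0,"ay":0,"az":0,"dx":0,"dy":0,"dz":0.08,"hand":1},
    {"ax":0,"ay":0,"az":0,"dx":0,"dy":0,"dz":0.08,"hand":1}
  ]
}}

```text
clock: 7.6
eef_pos: [567.5, 114.4, 149.2]
tool_rot: [3.141, -0.0, 1.31]
force: [0.1, -0.9, 4.4]
width: 10.5
gripper_force: 59.5
```

Contact at about 150.5. I'll ease off slightly and search by turning anticlockwise about the estimated tool axis.

Emit:
{"name": "send_rows", "arguments": {
  "series": [
    {"ax":0,"ay":0,"az":-0.07,"dx":0.0,"dy":0.01,"dz":-0.02,"hand":1},
    {"ax":0,"ay":0,"az":-0.14,"dx":0.0,"dy":0.03,"dz":-0.02,"hand":1},
    {"ax":0,"ay":0,"az":-0.21,"dx":0.0,"dy":0.04,"dz":-0.02,"hand":1},
    {"ax":0,"ay":0,"az":-0.28,"dx":0.01,"dy":0.06,"dz":-0.02,"hand":1},
    {"ax":0,"ay":0,"az":-0.35,"dx":0.01,"dy":0.07,"dz":-0.02,"hand":1},
    {"ax":0,"ay":0,"az":-0.42,"dx":0.02,"dy":0.08,"dz":-0.02,"hand":1},
    {"ax":0,"ay":0,"az":-0.49,"dx":0.02,"dy":0.09,"dz":-0.02,"hand":1},
    {"ax":0,"ay":0,"az":-0.56,"dx":0.03,"dy":0.11,"dz":-0.02,"hand":1}
  ]
}}

```text
clock: 8.4
eef_pos: [569.5, 114.6, 149.6]
tool_rot: [3.14, -0.0, 1.873]
force: [1.4, 0.1, 2.9]
width: 10.6
gripper_force: 59.4
```

```bash
python3 -c "
from h import *
s=read_state();print(s['eef_pos'],s['tool_rot'],s['force'],s['torque'],s['qpos'][6])"
```

```text
[569.45451736 114.61351769 149.6293521 ] [ 3.13952961e+00 -1.63063441e-05  1.87257386e+00] [1.42397872 0.11115452 2.91113249] [ 0.06064303 -0.30594347  0.01002284] -0.2670261945430429
```

Emit:
{"name": "send_rows", "arguments": {
  "series": [
    {"ax":0,"ay":0,"az":-0.07,"dx":0.0,"dy":0.01,"dz":0,"hand":1},
    {"ax":0,"ay":0,"az":-0.14,"dx":0.0,"dy":0.03,"dz":0,"hand":1},
    {"ax":0,"ay":0,"az":-0.21,"dx":0.0,"dy":0.04,"dz":0,"hand":1},
    {"ax":0,"ay":0,"az":-0.28,"dx":0.01,"dy":0.06,"dz":0,"hand":1},
    {"ax":0,"ay":0,"az":-0.35,"dx":0.01,"dy":0.07,"dz":0,"hand":1},
    {"ax":0,"ay":0,"az":-0.42,"dx":0.02,"dy":0.08,"dz":0,"hand":1},
    {"ax":0,"ay":0,"az":-0.49,"dx":0.02,"dy":0.09,"dz":0,"hand":1},
    {"ax":0,"ay":0,"az":-0.56,"dx":0.03,"dy":0.11,"dz":0,"hand":1}
  ]
}}

```text
clock: 9.2
eef_pos: [570.9, 115.6, 149.8]
tool_rot: [3.139, 0.001, 2.433]
force: [1.9, 0.0, 3.1]
width: 10.4
gripper_force: 59.4
```

```bash
python3 -c "
from h import *
s=read_state();print(s['eef_pos'],s['tool_rot'],s['force'],s['torque'],s['qpos'][6])"
```

```text
[570.943769   115.57713682 149.76750768] [3.13856852e+00 1.37122800e-03 2.43253613e+00] [1.90752285 0.03805761 3.0512095 ] [ 0.13686967 -0.49208624 -0.04539781] 0.1734740101547623
```

Emit:
{"name": "send_rows", "arguments": {
  "series": [
    {"ax":0,"ay":0,"az":-0.07,"dx":0.0,"dy":0.01,"dz":0,"hand":1},
    {"ax":0,"ay":0,"az":-0.14,"dx":0.0,"dy":0.03,"dz":0,"hand":1},
    {"ax":0,"ay":0,"az":-0.21,"dx":0.0,"dy":0.04,"dz":0,"hand":1},
    {"ax":0,"ay":0,"az":-0.28,"dx":0.01,"dy":0.06,"dz":0,"hand":1},
    {"ax":0,"ay":0,"az":-0.35,"dx":0.01,"dy":0.07,"dz":0,"hand":1},
    {"ax":0,"ay":0,"az":-0.42,"dx":0.02,"dy":0.08,"dz":0,"hand":1},
    {"ax":0,"ay":0,"az":-0.49,"dx":0.02,"dy":0.09,"dz":0,"hand":1},
    {"ax":0,"ay":0,"az":-0.56,"dx":0.03,"dy":0.11,"dz":0,"hand":1}
  ]
}}

```text
clock: 10.0
eef_pos: [571.7, 117.1, 149.9]
tool_rot: [3.139, 0.003, 2.993]
force: [1.8, 0.4, 2.5]
width: 10.4
gripper_force: 59.3
```

```bash
python3 -c "
from h import *
s=read_state();print(s['eef_pos'],s['tool_rot'],s['force'],s['torque'],s['qpos'][6])"
```

```text
[571.67198373 117.10653783 149.87789254] [3.13876701 0.00320805 2.99271095] [1.75358004 0.4362363  2.45490696] [ 0.35549093 -0.59205579 -0.02049266] 0.6222348223168717
```

Emit:
{"name": "send_rows", "arguments": {
  "series": [
    {"ax":0,"ay":0,"az":-0.07,"dx":0.0,"dy":0.01,"dz":0.03,"hand":1},
    {"ax":0,"ay":0,"az":-0.14,"dx":0.0,"dy":0.03,"dz":0.03,"hand":1},
    {"ax":0,"ay":0,"az":-0.21,"dx":0.0,"dy":0.04,"dz":0.03,"hand":1},
    {"ax":0,"ay":0,"az":-0.28,"dx":0.01,"dy":0.06,"dz":0.03,"hand":1},
    {"ax":0,"ay":0,"az":-0.35,"dx":0.01,"dy":0.07,"dz":0.03,"hand":1},
    {"ax":0,"ay":0,"az":-0.42,"dx":0.02,"dy":0.08,"dz":0.03,"hand":1},
    {"ax":0,"ay":0,"az":-0.49,"dx":0.02,"dy":0.09,"dz":0.03,"hand":1},
    {"ax":0,"ay":0,"az":-0.56,"dx":0.03,"dy":0.11,"dz":0.03,"hand":1}
  ]
}}

```text
clock: 10.8
eef_pos: [571.4, 118.8, 149.7]
tool_rot: [3.14, 0.005, -2.73]
force: [0.9, 2.4, 2.3]
width: 10.2
gripper_force: 59.4
```

```bash
python3 -c "
from h import *
s=read_state();print(s['eef_pos'],s['tool_rot'],s['force'],s['torque'],s['qpos'][6])"
```

```text
[571.41963016 118.81356833 149.66711724] [ 3.13995992  0.00451124 -2.73019765] [0.94179109 2.37083762 2.28079477] [ 0.62394902 -0.50816869 -0.0206683 ] 1.0805524775829514
```

Emit:
{"name": "send_rows", "arguments": {
  "series": [
    {"ax":0,"ay":0,"az":0,"dx":-0.05,"dy":0.05,"dz":0.02,"hand":1},
    {"ax":0,"ay":0,"az":-0.07,"dx":-0.09,"dy":0.11,"dz":0.02,"hand":1},
    {"ax":0,"ay":0,"az":-0.14,"dx":-0.09,"dy":0.13,"dz":0.02,"hand":1},
    {"ax":0,"ay":0,"az":-0.21,"dx":-0.08,"dy":0.16,"dz":0.02,"hand":1},
    {"ax":0,"ay":0,"az":-0.28,"dx":-0.08,"dy":0.18,"dz":0.02,"hand":1},
    {"ax":0,"ay":0,"az":-0.35,"dx":-0.07,"dy":0.2,"dz":0.02,"hand":1},
    {"ax":0,"ay":0,"az":-0.42,"dx":-0.06,"dy":0.22,"dz":0.02,"hand":1},
    {"ax":0,"ay":0,"az":-0.49,"dx":-0.05,"dy":0.24,"dz":0.02,"hand":1},
    {"ax":0,"ay":0,"az":-0.56,"dx":-0.04,"dy":0.26,"dz":0.02,"hand":1}
  ]
}}

```text
clock: 11.7
eef_pos: [570.2, 120.4, 148.8]
tool_rot: [-3.141, 0.002, -2.172]
force: [2.3, 1.3, 0.3]
width: 9.9
gripper_force: 59.0
```

```bash
python3 -c "
from h import *
s=read_state();print(s['eef_pos'],s['tool_rot'],s['force'],s['torque'],s['qpos'][6])"
```

```text
[570.17650931 120.35561401 148.7809094 ] [-3.14082859e+00  2.34895941e-03 -2.17221243e+00] [2.29837693 1.32640615 0.33520891] [ 0.47593984 -0.80317058  0.02997099] 1.5464725270450361
```

It dropped in: z fell and the axial force vanished. Now I'll seat it deeper.

Emit:
{"name": "send_rows", "arguments": {
  "series": [
    {"ax":0,"ay":0,"az":0,"dx":0,"dy":0,"dz":0.1,"hand":1},
    {"ax":0,"ay":0,"az":0,"dx":0,"dy":0,"dz":0.2,"hand":1},
    {"ax":0,"ay":0,"az":0,"dx":0,"dy":0,"dz":0.3,"hand":1},
    {"ax":0,"ay":0,"az":0,"dx":0,"dy":0,"dz":0.33,"hand":1},
    {"ax":0,"ay":0,"az":0,"dx":0,"dy":0,"dz":0.33,"hand":1}
  ]
}}

```text
clock: 12.2
eef_pos: [570.2, 120.2, 145.8]
tool_rot: [-3.14, 0.002, -2.174]
force: [4.2, 1.7, 2.2]
width: 10.2
gripper_force: 59.2
```

Run:
```python
from h import *
s=read_state();print(s['eef_pos'],s['tool_rot'],s['force'],s['torque'],s['qpos'][6])
e=snap('top')
cv2.imwrite('pics/c1.png',cv2.resize(e['pixels'][153:203,178:228],(600,600),interpolation=cv2.INTER_CUBIC)[:,:,::-1])
```

```text
[570.17206837 120.17764405 145.78528221] [-3.14040348e+00  1.99046667e-03 -2.17441334e+00] [4.20897495 1.68426517 2.20436978] [ 5.81000116e-01 -1.26701155e+00  9.55359119e-04] 1.5409964018326785
```

View pics/c1.png

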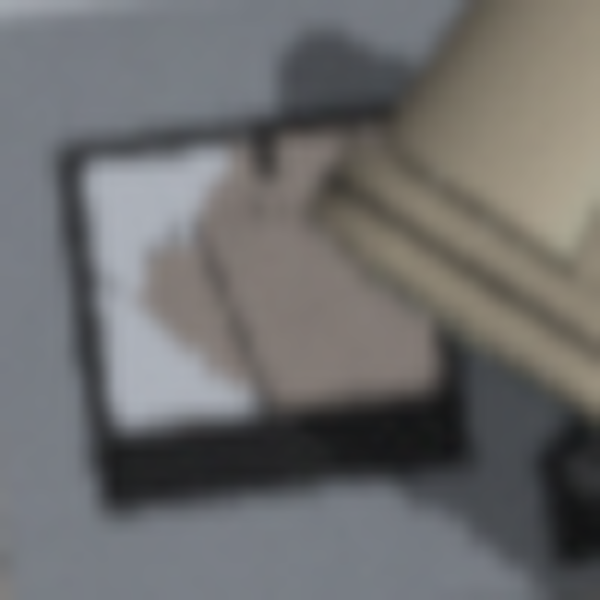

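The needle runs (193,230)→(268,405) and the pointer tip is at (265,165), with the pivot at about (276,425). The gap is about 0.36 rad, so about 0.73 rad of screw turn plus slack. I'll turn clockwise 0.7 with side relief.

Emit:
{"name": "send_rows", "arguments": {
  "series": [
    {"ax":0,"ay":0,"az":0,"dx":-0.07,"dy":-0.04,"dz":0,"hand":1},
    {"ax":0,"ay":0,"az":0,"dx":-0.14,"dy":-0.08,"dz":0,"hand":1},
    {"ax":0,"ay":0,"az":0.1,"dx":-0.14,"dy":-0.11,"dz":0,"hand":1},
    {"ax":0,"ay":0,"az":0.2,"dx":-0.13,"dy":-0.14,"dz":0,"hand":1},
    {"ax":0,"ay":0,"az":0.3,"dx":-0.13,"dy":-0.17,"dz":0,"hand":1},
    {"ax":0,"ay":0,"az":0.4,"dx":-0.11,"dy":-0.2,"dz":0,"hand":1},
    {"ax":0,"ay":0,"az":0.5,"dx":-0.1,"dy":-0.23,"dz":0,"hand":1},
    {"ax":0,"ay":0,"az":0.6,"dx":-0.08,"dy":-0.26,"dz":0,"hand":1},
    {"ax":0,"ay":0,"az":0.7,"dx":-0.06,"dy":-0.29,"dz":0,"hand":1},
    {"ax":0,"ay":0,"az":0.7,"dx":-0.06,"dy":-0.29,"dz":0,"hand":1}
  ]
}}

```text
clock: 13.25
eef_pos: [571.7, 118.4, 145.1]
tool_rot: [-3.141, -0.001, -2.874]
force: [3.3, 1.9, -0.3]
width: 9.8
gripper_force: 58.7
```

```bash
cat > ndl.py <<'E'
from h import *
def needle(d,show=False):
    g=cv2.cvtColor(d['pixels'],cv2.COLOR_RGB2GRAY)[153:203,178:228]
    G=cv2.resize(g,(600,600),interpolation=cv2.INTER_CUBIC).astype(float)
    piv=np.array([276,425.]); bg=cv2.GaussianBlur(G,(0,0),18)
    best=[]
    for name,r0,r1,ths in(('n',70,215,np.arange(-40,40,.25)),('p',250,285,np.arange(-20,15,.25))):
        r=np.arange(r0,r1,3.)
        c=[]
        for t in np.deg2rad(ths):
            x=(piv[0]+r*np.sin(t)).astype(np.float32); y=(piv[1]-r*np.cos(t)).astype(np.float32)
            D=(bg-G).astype(np.float32)
            c.append(cv2.remap(D,x[None],y[None],1).mean())
        c=np.array(c); k=c.argmax(); w=np.clip(c[max(0,k-12):k+13]-c[k]*.5,0,None)
        best.append((w*ths[max(0,k-12):k+13]).sum()/w.sum()); best.append(c[k])
    return np.round(best,2)
E
python3 - <<'E'
from ndl import *
print(needle(load('top')))
s=read_state();print(s['eef_pos'],s['tool_rot'],s['force'],s['torque'],s['qpos'][6])
e=snap('top'); print(needle(e))
cv2.imwrite('pics/c2.png',cv2.resize(e['pixels'][153:203,178:228],(600,600),interpolation=cv2.INTER_CUBIC)[:,:,::-1])
E
```

```text
[-21.69  14.15  -2.54  24.77]
[571.73453995 118.39199153 145.12736736] [-3.14124833e+00 -5.17460537e-04 -2.87423899e+00] [ 3.25425804  1.9201127  -0.31063833] [ 0.5449274  -1.06890555 -0.01794155] 0.956916124857076
[-9.82 13.74 -2.58 24.84]
```

View pics/c2.png

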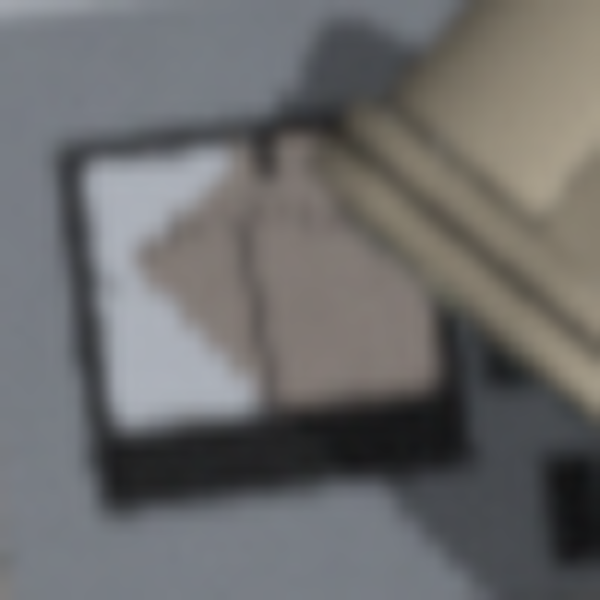

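The needle now runs (243,215)→(268,400) and the pointer tip is at (265,168). About 0.12 rad remains, i.e. about 0.24 of screw.

Emit:
{"name": "send_rows", "arguments": {
  "series": [
    {"ax":0,"ay":0,"az":0.05,"dx":-0.05,"dy":0,"dz":0,"hand":1},
    {"ax":0,"ay":0,"az":0.1,"dx":-0.1,"dy":0,"dz":0,"hand":1},
    {"ax":0,"ay":0,"az":0.15,"dx":-0.1,"dy":-0.02,"dz":0,"hand":1},
    {"ax":0,"ay":0,"az":0.2,"dx":-0.1,"dy":-0.03,"dz":0,"hand":1},
    {"ax":0,"ay":0,"az":0.23,"dx":-0.1,"dy":-0.04,"dz":0,"hand":1},
    {"ax":0,"ay":0,"az":0.23,"dx":-0.1,"dy":-0.04,"dz":0,"hand":1}
  ]
}}

```text
clock: 13.9
eef_pos: [572.1, 117.8, 145.0]
tool_rot: [-3.14, -0.002, -3.103]
force: [1.7, 0.2, -0.1]
width: 9.9
gripper_force: 59.0
```

Run:
```python
from ndl import *
s=read_state();print(s['eef_pos'],s['tool_rot'],s['force'],s['torque'],s['qpos'][6])
e=snap('top'); print(needle(e))
# straight-line fit: darkest column per row, sub-pixel, native pixels
g=255-cv2.cvtColor(e['pixels'],cv2.COLOR_RGB2GRAY).astype(float)
def cen(r,c):
    w=g[r,c-3:c+4]; w=np.clip(w-np.sort(w)[2],0,None); return (w*np.arange(c-3,c+4)).sum()/w.sum()
N=[(r,cen(r,201+np.argmax(g[r,196:205])-5)) for r in range(172,187)]
print(np.round([c for _,c in N],2)); p=np.polyfit(*zip(*N),1); print('slope deg',np.degrees(np.arctan(p[0])),'col at row of pointer tip 166:',np.polyval(p,166))
print('pointer',[(r,round(cen(r,200),2)) for r in range(164,168)])
```

```text
[572.12911336 117.81490957 145.03769313] [-3.14046422e+00 -1.97020442e-03 -3.10250994e+00] [ 1.66113418  0.19223787 -0.13863705] [ 0.10560901 -0.40952207  0.04615263] 0.7701906069814846
[-3.22 13.82 -2.64 24.52]
[199.51 199.67 199.81 200.   199.98 200.05 200.19 200.17 200.08 200.11
 200.26 200.54 200.8  200.9  202.17]
slope deg 6.904773911710608 col at row of pointer tip 166: 198.70733031703543
pointer [(164, np.float64(199.08)), (165, np.float64(199.38)), (166, np.float64(199.62)), (167, np.float64(199.73))]
```

Emit:
{"name": "send_rows", "arguments": {
  "series": [
    {"ax":0,"ay":0,"az":0.03,"dx":-0.02,"dy":-0.01,"dz":0,"hand":1},
    {"ax":0,"ay":0,"az":0.03,"dx":-0.02,"dy":-0.01,"dz":0,"hand":1},
    {"ax":0,"ay":0,"az":0.03,"dx":-0.02,"dy":-0.01,"dz":0,"hand":1},
    {"ax":0,"ay":0,"az":0.03,"dx":-0.02,"dy":-0.01,"dz":0,"hand":1}
  ]
}}

```text
clock: 14.35
eef_pos: [572.4, 117.8, 145.1]
tool_rot: [-3.141, -0.002, -3.133]
force: [-0.7, -0.9, 0.3]
width: 10.5
gripper_force: 59.0
```

Run:
```python
from ndl import *
s=read_state();print(s['eef_pos'],s['force'])
e=snap('top'); print(needle(e))
```

```text
[572.39164336 117.83902252 145.08127634] [-0.66442333 -0.86422762  0.31178   ]
[-2.47 14.2  -2.59 24.3 ]
```

Emit:
{"name": "send_rows", "arguments": {
  "series": [
    {"ax":0,"ay":0,"az":0,"dx":0,"dy":0,"dz":-0.3,"hand":1},
    {"ax":0,"ay":0,"az":0,"dx":0,"dy":0,"dz":-0.9,"hand":1},
    {"ax":0,"ay":0,"az":0,"dx":0,"dy":0,"dz":-1.7,"hand":1},
    {"ax":0,"ay":0,"az":0,"dx":0,"dy":0,"dz":-2.7,"hand":1},
    {"ax":0,"ay":0,"az":0,"dx":0,"dy":0,"dz":-4.5,"hand":1},
    {"ax":0,"ay":0,"az":0,"dx":0,"dy":0,"dz":-7,"hand":1},
    {"ax":0,"ay":0,"az":0,"dx":0,"dy":0,"dz":-8.5,"hand":1},
    {"ax":0,"ay":0,"az":0,"dx":0,"dy":0,"dz":-8.5,"hand":1},
    {"ax":0,"ay":0,"az":0,"dx":0,"dy":0,"dz":-8.5,"hand":1}
  ]
}}

```text
clock: 15.3
eef_pos: [573.1, 118.1, 230.4]
tool_rot: [-3.141, 0.0, -3.134]
force: [0.5, -0.3, -0.6]
width: 10.2
gripper_force: 58.9
```

Run:
```python
from ndl import *
s=read_state();print(s['eef_pos'],s['tool_rot'],s['force'])
print(needle(snap('top')))
go([503.7,-213.4,226],1.31)
```

```text
[573.14652932 118.05506705 230.42637931] [-3.14119933e+00  3.14382538e-04 -3.13364042e+00] [ 0.48476609 -0.32305642 -0.58715754]
[-2.39 13.48 -2.31 21.6 ]
d(cm) [  7.17 -33.07   0.41] a [-1.00e-03 -0.00e+00  1.84e+00]
```

Needle is still in line. Returning to the rack.

Emit:
{"name": "send_rows", "arguments": {
  "series": [
    {"ax":0,"ay":0,"az":0.14,"dx":0.8,"dy":-3.5,"dz":0,"hand":1},
    {"ax":0,"ay":0,"az":0.28,"dx":1.6,"dy":-7,"dz":0,"hand":1},
    {"ax":0,"ay":0,"az":0.42,"dx":2.4,"dy":-10.5,"dz":0,"hand":1},
    {"ax":0,"ay":0,"az":0.56,"dx":3.2,"dy":-14,"dz":0,"hand":1},
    {"ax":0,"ay":0,"az":0.7,"dx":4,"dy":-17.5,"dz":0,"hand":1},
    {"ax":0,"ay":0,"az":0.84,"dx":4.8,"dy":-21,"dz":0,"hand":1},
    {"ax":0,"ay":0,"az":0.98,"dx":5.6,"dy":-24.5,"dz":0,"hand":1},
    {"ax":0,"ay":0,"az":1.12,"dx":6.3,"dy":-28,"dz":0,"hand":1},
    {"ax":0,"ay":0,"az":1.26,"dx":6.9,"dy":-31,"dz":0,"hand":1},
    {"ax":0,"ay":0,"az":1.4,"dx":7.17,"dy":-33.07,"dz":0,"hand":1}
  ]
}}

```text
clock: 16.35
eef_pos: [502.3, -215.7, 229.1]
tool_rot: [-3.139, -0.0, 1.741]
force: [-0.4, -0.2, -0.9]
width: 10.4
gripper_force: 59.0
```

Run:
```python
from h import *
s=read_state();print(s['eef_pos'],s['tool_rot'],s['qd'])
go([503.7,-213.4,140],1.31)
```

```text
[ 502.29574131 -215.71787484  229.08772354] [-3.13860300e+00 -2.76205181e-04  1.74101600e+00] [ 0.07255287  0.01703092  0.38090622 -0.13460404 -0.24028118 -0.00145988
 -0.78592435]
d(cm) [0.2  0.2  8.91] a [-0.003  0.     0.431]
```

Emit:
{"name": "send_rows", "arguments": {
  "series": [
    {"ax":0,"ay":0,"az":0.14,"dx":0,"dy":0,"dz":1,"hand":1},
    {"ax":0,"ay":0,"az":0.28,"dx":0,"dy":0,"dz":3,"hand":1},
    {"ax":0,"ay":0,"az":0.44,"dx":0,"dy":0,"dz":5,"hand":1},
    {"ax":0,"ay":0,"az":0.44,"dx":0,"dy":0,"dz":7,"hand":1},
    {"ax":0,"ay":0,"az":0.44,"dx":0,"dy":0,"dz":8,"hand":1},
    {"ax":0,"ay":0,"az":0.44,"dx":0,"dy":0,"dz":8.5,"hand":1},
    {"ax":0,"ay":0,"az":0.44,"dx":0,"dy":0,"dz":8.5,"hand":1},
    {"ax":0,"ay":0,"az":0.44,"dx":0,"dy":0,"dz":8.5,"hand":1},
    {"ax":0,"ay":0,"az":0.44,"dx":0,"dy":0,"dz":8.5,"hand":1}
  ]
}}

```text
clock: 17.25
eef_pos: [504.8, -213.2, 146.2]
tool_rot: [3.14, 0.0, 1.31]
force: [0.5, 0.0, 0.1]
width: 10.2
gripper_force: 59.0
```

Run:
```python
from h import *
s=read_state();print(s['eef_pos'],s['tool_rot'],s['qd'])
go([503.9,-213.4,120],1.31)
```

```text
[ 504.76158652 -213.21029164  146.23001582] [3.14000620e+00 8.35799699e-05 1.30972525e+00] [ 0.00055462 -0.00133592  0.00173778  0.00258975  0.00127977 -0.00129934
 -0.0012609 ]
d(cm) [-0.04 -0.08  2.62] a [ 0.002  0.    -0.   ]
```

Emit:
{"name": "send_rows", "arguments": {
  "series": [
    {"ax":0.002,"ay":0,"az":0,"dx":-0.04,"dy":-0.06,"dz":1,"hand":1},
    {"ax":0.002,"ay":0,"az":0,"dx":-0.04,"dy":-0.06,"dz":2,"hand":1},
    {"ax":0.002,"ay":0,"az":0,"dx":-0.04,"dy":-0.06,"dz":2.8,"hand":1},
    {"ax":0.002,"ay":0,"az":0,"dx":-0.04,"dy":-0.06,"dz":3.2,"hand":1},
    {"ax":0.002,"ay":0,"az":0,"dx":-0.04,"dy":-0.06,"dz":3.5,"hand":1},
    {"ax":0.002,"ay":0,"az":0,"dx":-0.04,"dy":-0.06,"dz":3.8,"hand":1},
    {"ax":0.002,"ay":0,"az":0,"dx":-0.04,"dy":-0.06,"dz":4.0,"hand":1},
    {"ax":0.002,"ay":0,"az":0,"dx":-0.04,"dy":-0.06,"dz":4.0,"hand":1}
  ]
}}

```text
clock: 18.05
eef_pos: [503.5, -213.2, 105.3]
tool_rot: [-3.139, -0.0, 1.31]
force: [-0.5, -0.7, -1.1]
width: 10.5
gripper_force: 59.0
```

Emit:
{"name": "send_rows", "arguments": {
  "series": [
    {"ax":0,"ay":0,"az":0,"dx":0,"dy":0.03,"dz":0.7,"hand":1},
    {"ax":0,"ay":0,"az":0,"dx":0,"dy":0.03,"dz":1.4,"hand":1},
    {"ax":0,"ay":0,"az":0,"dx":0,"dy":0.03,"dz":2.1,"hand":1},
    {"ax":0,"ay":0,"az":0,"dx":0,"dy":0.03,"dz":2.7,"hand":1},
    {"ax":0,"ay":0,"az":0,"dx":0,"dy":0.03,"dz":3.2,"hand":1},
    {"ax":0,"ay":0,"az":0,"dx":0,"dy":0.03,"dz":3.5,"hand":1},
    {"ax":0,"ay":0,"az":0,"dx":0,"dy":0.03,"dz":3.7,"hand":1},
    {"ax":0,"ay":0,"az":0,"dx":0,"dy":0.03,"dz":3.8,"hand":1},
    {"ax":0,"ay":0,"az":0,"dx":0,"dy":0.03,"dz":3.8,"hand":1}
  ]
}}

```text
clock: 18.95
eef_pos: [503.7, -213.3, 67.4]
tool_rot: [-3.14, 0.0, 1.31]
force: [-0.0, 0.9, 0.1]
width: 10.7
gripper_force: 59.1
```

Emit:
{"name": "send_rows", "arguments": {
  "series": [
    {"ax":0,"ay":0,"az":0,"dx":0,"dy":0,"dz":0.08,"hand":1},
    {"ax":0,"ay":0,"az":0,"dx":0,"dy":0,"dz":0.08,"hand":1},
    {"ax":0,"ay":0,"az":0,"dx":0,"dy":0,"dz":0.08,"hand":0.7},
    {"ax":0,"ay":0,"az":0,"dx":0,"dy":0,"dz":0.08,"hand":0.5},
    {"ax":0,"ay":0,"az":0,"dx":0,"dy":0,"dz":0.08,"hand":0.3},
    {"ax":0,"ay":0,"az":0,"dx":0,"dy":0,"dz":0.08,"hand":0.3},
    {"ax":0,"ay":0,"az":0,"dx":0,"dy":0,"dz":0.08,"hand":0.3},
    {"ax":0,"ay":0,"az":0,"dx":0,"dy":0,"dz":0.08,"hand":0.3}
  ]
}}

```text
clock: 19.75
eef_pos: [503.8, -213.2, 66.6]
tool_rot: [-3.14, -0.0, 1.31]
force: [-0.9, -0.5, -0.5]
width: 59.8
gripper_force: 0.0
```

Emit:
{"name": "send_rows", "arguments": {
  "series": [
    {"ax":0,"ay":0,"az":0,"dx":0,"dy":0,"dz":-1,"hand":0.3},
    {"ax":0,"ay":0,"az":0,"dx":0,"dy":0,"dz":-3,"hand":0.3},
    {"ax":0,"ay":0,"az":0,"dx":0,"dy":0,"dz":-6,"hand":0.3},
    {"ax":0,"ay":0,"az":0,"dx":0,"dy":0,"dz":-10,"hand":0.3},
    {"ax":0,"ay":0,"az":0,"dx":0,"dy":0,"dz":-14,"hand":0.3},
    {"ax":0,"ay":0,"az":0,"dx":0,"dy":0,"dz":-18,"hand":0.3},
    {"ax":0,"ay":0,"az":0,"dx":0,"dy":0,"dz":-20,"hand":0.3},
    {"ax":0,"ay":0,"az":0,"dx":0,"dy":0,"dz":-20,"hand":0.3},
    {"ax":0,"ay":0,"az":0,"dx":0,"dy":0,"dz":-20,"hand":0.3}
  ]
}}

```text
clock: 20.65
eef_pos: [503.8, -213.3, 267.0]
tool_rot: [-3.14, 0.0, 1.31]
force: [-0.2, -0.9, -0.2]
width: 59.7
gripper_force: 0.0
```

Run:
```python
from ndl import *
s=read_state();print(s['eef_pos'],s['width'],s['force'])
e=snap('top'); print(needle(e)); d=snap('scene')
a=cv2.resize(e['pixels'][153:203,178:228],(480,480),interpolation=cv2.INTER_CUBIC)
b=cv2.resize(d['pixels'][216:248,146:172],(320,480)[::1],interpolation=cv2.INTER_NEAREST)
cv2.imwrite('pics/f.png',np.hstack([a,b])[:,:,::-1])
```

```text
[ 503.82174877 -213.34896358  267.0144492 ] 59.69791848724439 [-0.21477869 -0.86207436 -0.15905141]
[-2.29 21.39 -2.48 32.  ]
```

View pics/f.png

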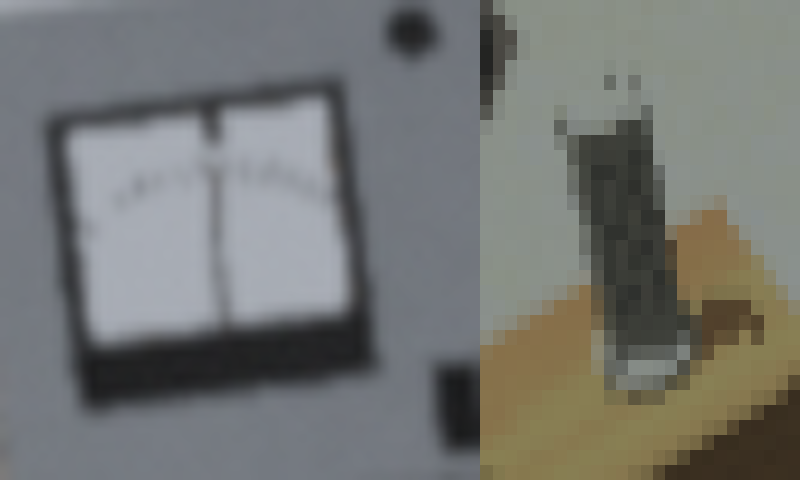

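The needle (215,170)→(225,325) points at the pointer tip (212,140), and the tool stands home with its collar at (645,365), as at the start. Handing in.

```bash
python3 -c "
from h import *
print(finish_job())"
```

```text
the job is handed in; nothing more can be done
None
```

I handed the job in at about 21 s: the needle measures within about 0.01 rad of the set pointer, the tool is back upright and fully home in its hole, the robot is clear of everything, and the judge's verdict was not shown.

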